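Arm the leak tester and lock the bayonet plug in its socket

ROBOT

A 7-joint arm with a two-finger parallel gripper is mounted at the origin on a cart in front of the work surface, level with it; the furniture and walls round the work are solid. World frame = base frame: x ahead of the robot, y to its left, z up, the work surface at z = 0. Lengths are in m, angles in degrees, forces in N, time in s.
With the tool pointing down it reaches from about 0.4 to 0.925 m from the base axis. Payload 5.6 kg.
Tool frame: the origin (TCP) lies at the very end of the fingers, on their centre line; the grasp point (between the pads) lies 19 mm behind it; z points along the fingers, y is the line along which they close (so a half turn about z gives the same grasp; the last joint's range is limited). The gripper opens to 85 mm and grips with 20 to 120 N. Pads are 22 mm wide; open, the fingers measure 114 mm over their backs; the gripper's body (76 mm by 85 mm) begins 54 mm behind the grasp point. The pads swing forward as they close: fully open they stand 13 mm farther back than shut.
Start: joints at [-68.239, 26.786, -0.665, 91.828, 0.344, 61.387, -3.226], TCP at [0.267, 0.593, 0.231] pointing down, gripper open.
Joint ranges: [-144.91, 144.91], [-17.63, 115.5], [-89.93, 88.59], [15.96, 139.68], [-74.01, 254.01], [8.47, 105.57], [-167.45, 167.45]. Speed limits (degrees/s): [147.25, 147.25, 180, 180, 180, 180, 180].

INTERFACE

Orientations are given as a 3x3 rotation matrix whose columns are the frame's x, y, z axes.
In Python, from plant import ctrl gives the robot as it stands. The module is installed in compiled form; this text tells all that it offers.
- The arm moves only by the shell command python3 -m handwheel 'ROWS' [FORCE]. ROWS is JSON, a list of rows, each an object of numbers: "hand": the opening, from 0 (shut) to 1 (fully open); "dx", "dy", "dz": the shift along the tool's x, y, z in m; "roll": the turn about the tool's z in rad. A call has 1 to 20 rows; each row is the pose to reach, as a shift and turn from the pose commanded when the call began, along the tool's axes at that moment; what a row does not reach only later rows make up. A row lasts 1/8 s, in which the tool goes at most 62.5 mm and 10.7 degrees, less where a joint would pass 70% of its speed; a pose out of reach is approached as far as the arm can. A call with a gripper value outside its range is refused whole. The fingers move at their own pace and stop on an object; FORCE is the grip in N (left out, the last holds). Time passes only in rows, so rows that repeat a pose let the fingers close. It gives the time, the measured TCP pose, the force, the opening and the grip force at its end, in the units of the state.
- ctrl.read_state(): the state, without advancing time (a new reading comes with each control period).
- ctrl.snapshot(name): name is "scene" or "top" or "wrist"; returns the picture (384x512x3 uint8, red, green, blue); there is no depth.
- ctrl.camera_params(name): a dict with "intrinsics" (3x3 intrinsics, pixels), "R" (3x3) and "t" (3): a world point X has camera coordinates R X + t. Camera axes: x right, y down, z forward; pixel columns grow to the right and rows downward; lengths in m; the calibration is good to about 2 mm. The wrist camera is an equidistant fisheye: a pixel r from the principal point sees the ray r / f radians off the axis. A picture is of the moment at which its call begins: read the wrist's pose just before it. camera_params takes no time and is no camera call; for the wrist camera it gives the pose at the moment of the call.
- ctrl.job_done(): hands the job in; it is judged then, once.
Trained networks look in the newest picture that a camera, given by its name, has taken for a name from the list of things; names that differ only in an ending like _2 or _b are one class to them, and where a whole thing is asked for, a point or a joint stands for the part that bears it (a point fixed in the world has none). Each returns a list of dicts, best first, with "score" (0 to 1); they miss things now and then, are a little off and sometimes report something else, mostly with a low value. They report only what shows in the picture. A call takes as long as a camera call. They do not tell look-alikes from the thing itself.
- ctrl.spot_in(camera, query): "box" ([left, top, right, bottom] in pixels, round what is visible of it).
- ctrl.landmark_of(camera, query): "position" ([column, row] in pixels: a listed point, or the origin of a listed thing).
The state is a dict: "time_s": time; "qpos": joint angles; "qvel": joint speeds; "joint_torque": joint torques, N m; "tool_pos": TCP position; "orientation": TCP orientation; "force": force on the tool from outside, world axes, zero at the start; "wrist_torque": the same for the moment, N m; "gripper_width": finger opening in m; "gripper_force": force on a finger pad.
Only numpy, scipy, OpenCV 4.12 (cv2) and the standard library are available. Lean on these libraries where they do the work, as an engineer would, in place of code of your own. Each camera call takes 0.05 s, during which the arm holds its last target. There are 200 camera calls.

TASK

Arm the leak tester by pressing its three keys fully down one at a time, first the round one, then the square one, then the long bar-shaped one, letting each come back up. Then pick up the bayonet plug, push its cross pin down through the slots of the tester's socket against the spring, twist it clockwise (seen from above) about a quarter turn to the stop, and finish still gripping it there, fully turned and seated: do not let go, as the spring would turn it back. Leave the spare gasket, ferrule and nozzle tip where they are.

Things in the scene. Friction and masses are not known exactly. Their poses are not given: they have to be found in the camera images.
- plug_grip (a point): Centre of the grip of the loose bayonet plug, which stands upright on the table: a black bar 46 x 28 x 35 mm (point x, y, z; pinch it across the 28 mm, y) on a steel stem of 26 mm diameter. The plug is 80 mm tall, about 0.14 kg; this point is on the stem's axis, 62.5 mm above the foot and 17.5 mm below the top. z is up. A half turn about z makes no difference.
- plug_foot (a point): Centre of the underside of the plug, 62.5 mm below plug_grip, same axes. A steel cross pin (diameter 8 mm, 40 mm long, a lug of 7 mm on either side of the stem) runs along x, in line with the bar grip, its axis 14 mm above the foot. The foot's edge is chamfered 3 mm.
- plug: The bayonet plug as a whole, origin at plug_foot, same axes.
- socket_mouth (a point): Centre of the mouth of the bayonet socket (an upright aluminium tube of 62 mm outer diameter), level with its rim, 60 mm above the table. z is up. The rim is 5 mm thick, with a round hole of 30 mm and two slots 12 mm wide along point x, through which the plug's lugs go down (the plug's bar along this x, either way round). Inside, below the rim, it is 45 mm wide.
- tester: The leak tester, fixed to the table: grey base 104 x 206 x 12 mm (x, y, z), origin at the centre of its underside, same axes as socket_mouth. The socket's axis lies 66 mm from the origin towards +y; on the other part is a key housing of 100 x 130 mm, 46 mm high.
- follower (a joint): Sprung floor in the socket, which the plug's foot meets 14 mm below the mouth: 0 up, 0.012 m at the bottom (foot 26 mm below the mouth). Resists with 3 N, rising 0.7 N per mm. The lugs are free to pass under the rim at about 0.009 (foot 23 mm below the mouth) or deeper.
- lock (a joint): Sprung rotor in the socket that the lugs, once under the rim, push round clockwise seen from above (negative about z): 0 at rest, 1.3 rad at the stop. The plug turns about 0.1 rad freely before it meets the rotor, so 1.4 rad in all; the return spring gives at most 0.2 N m. The other way the plug is blocked.
- key_round_top (a point): Centre of the top of the round key, white, 23 mm diameter. The three keys stand in a row along y on the key housing, 42 mm apart; which is where varies. Tops 60 mm above the table and 12 mm above the black plates round them; pressed straight down. Axes as socket_mouth.
- key_square_top (a point): Centre of the top of the square key, white, 22 x 22 mm, same height.
- key_bar_top (a point): Centre of the top of the long bar-shaped key, white, 36 x 13 mm (long along point x), same height.
- key_round (a joint): Travel of the round key, m: 0 up, 0.005 fully down; 1.5 N to start, 4 N at the bottom; springs back.
- key_square (a joint): Travel of the square key, same values.
- key_bar (a joint): Travel of the bar-shaped key, same values.
- spare_gasket: Bystander: black gasket ring, 50 mm wide, 8 mm thick, lying on the table; origin at its underside. Leave alone.
- spare_ferrule: Bystander: steel ferrule, 50 mm flange, 30 mm tall; origin at its underside. Leave alone.
- spare_nozzle: Bystander: white nozzle tip, 29 mm wide, 70 mm tall, upright; origin at its underside. Leave alone.
Mind the look-alikes: they are no part of the job. What is shaped like the plug but blue is not meant.

How it is judged:
By the outcome, as a careful person would: the job done as asked, in the order asked, and still so for the second after the job is handed in, while the arm keeps its last pose, push and grip.
It also fails if it takes over 54 s, if anything falls off the work surface, if the arm or the gripper's body presses on something with over 40 N, if the wrist force passes 120 N, or if a joint passes its speed limit or range.

## Working session

There is one attempt and no reset: what is moved stays moved. The work goes in short steps, Python scripts to look and compute and a shell command to move; the robot and the scene stay as the last step left them, time stands still between calls to the robot, and variables do not carry over. Pictures are saved under pics/ and viewed, at most 10 in all, crops included, and the job is handed in when it is done.

```bash
mkdir -p pics; cat > h.py <<'E'
import numpy as np, cv2
from plant import ctrl
def ray(cam,px,P=None):
    P=P or ctrl.camera_params(cam);K=np.array(P["intrinsics"]);R=np.array(P["R"]);t=np.array(P["t"])
    u=(px[0]-K[0,2])/K[0,0];v=(px[1]-K[1,2])/K[1,1]
    if cam=="wrist":
        r=np.hypot(u,v);d=np.array([np.sin(r)*u/max(r,1e-9),np.sin(r)*v/max(r,1e-9),np.cos(r)])
    else: d=np.array([u,v,1.])
    return -R.T@t,R.T@d
def at_z(cam,px,z,P=None):
    o,d=ray(cam,px,P);return o+d*(z-o[2])/d[2]
def proj(cam,X,P=None):
    P=P or ctrl.camera_params(cam);K=np.array(P["intrinsics"]);c=np.array(P["R"])@X+np.array(P["t"])
    if cam=="wrist":
        r=np.hypot(c[0],c[1]);th=np.arctan2(r,c[2]);p=c[:2]/max(r,1e-9)*th
    else: p=c[:2]/c[2]
    return np.array([K[0,0]*p[0]+K[0,2],K[1,1]*p[1]+K[1,2]])
Z=dict(plug_grip=.0625,plug_foot=0,socket_mouth=.06,tester=0,key_round_top=.06,key_square_top=.06,key_bar_top=.06)
E
python3 - <<'E'
from h import *
ims={}
for c in("scene","top","wrist"):
    ims[c]=ctrl.snapshot(c); cv2.imwrite(f"pics/{c}0.png",ims[c][...,::-1])
    P=ctrl.camera_params(c)
    for q,z in Z.items():
        for r in ctrl.landmark_of(c,q)[:3]:
            print(c,q,round(r["score"],2),np.round(r["position"],1),at_z(c,r["position"],z,P).round(4))
a=np.hstack([ims["scene"],ims["top"]]);cv2.imwrite("pics/st0.png",cv2.resize(a,(800,300),interpolation=cv2.INTER_AREA)[...,::-1])
s=ctrl.read_state();print(s["time_s"],s["tool_pos"],s["orientation"],s["force"])
E
```

```text
scene plug_grip 0.86 [220.7 167. ] [0.4357 0.4001 0.0625]
scene plug_grip 0.75 [253.2 173.4] [0.5015 0.3427 0.0625]
scene plug_foot 0.82 [252.9 188.7] [0.5037 0.3462 0.    ]
scene plug_foot 0.57 [215.1 179.8] [ 0.4246  0.421  -0.    ]
scene socket_mouth 0.94 [311.5 190.6] [0.6059 0.2292 0.06  ]
scene tester 0.97 [320.3 225.3] [0.5995 0.1638 0.    ]
scene key_round_top 0.47 [331.5 237.7] [0.569  0.0912 0.06  ]
scene key_square_top 0.57 [325.6 223.6] [0.5794 0.1293 0.06  ]
scene key_bar_top 0.72 [321.9 220.1] [0.5774 0.1413 0.06  ]
scene key_bar_top 0.56 [316.3 208.5] [0.5849 0.1759 0.06  ]
top plug_grip 0.8 [227.3 178.4] [0.505  0.344  0.0625]
top plug_grip 0.79 [198.3 213.4] [0.4232 0.41   0.0625]
top plug_foot 0.58 [228.6 185.7] [0.503 0.346 0.   ]
top plug_foot 0.57 [202. 216.] [0.4274 0.411  0.    ]
top socket_mouth 0.91 [272.5 141.3] [0.5963 0.236  0.06  ]
top tester 0.56 [301.3 153. ] [0.5862 0.1605 0.    ]
top key_round_top 0.69 [226.1 179. ] [0.5043 0.347  0.06  ]
top key_round_top 0.59 [336.2 156. ] [0.5569 0.0852 0.06  ]
top key_square_top 0.6 [318.2 148. ] [0.5776 0.1271 0.06  ]
top key_bar_top 0.43 [301.8 146.5] [0.582  0.1662 0.06  ]
wrist plug_grip 0.66 [181.3 337.4] [0.4342 0.3994 0.0625]
wrist plug_foot 0.74 [197.3 310.9] [0.4374 0.4123 0.    ]
1.2 [0.26673266 0.5927642  0.23128712] [[-9.11909961e-01  4.10390329e-01  3.49374757e-05]
 [ 4.10390329e-01  9.11909961e-01 -4.31431853e-06]
 [-3.36303867e-05  1.04037321e-05 -9.99999999e-01]] [ 0.34290114 -0.0283306  -0.45766614]
```

View pics/top0.png

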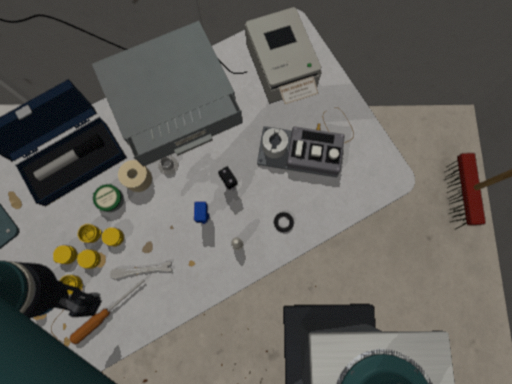

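View pics/scene0.png

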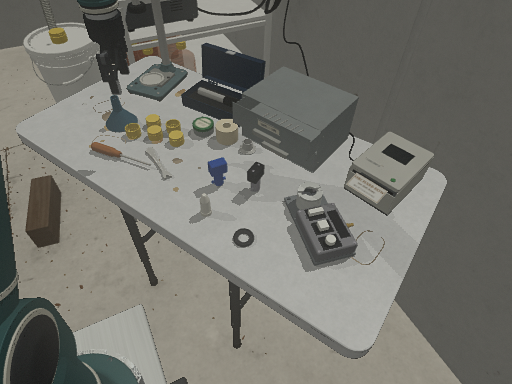

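The top view shows the black plug at about (228,178) and its blue look-alike at (201,212). The socket is at (273,141), and the keys run from it bar (297,148), square (316,152), round (333,154). The scene view agrees. Next I move over the tester for a close look.

```bash
python3 -m handwheel '[{"dx":-0.42,"dy":-0.24,"dz":-0.03,"hand":0},{"dx":-0.42,"dy":-0.24,"dz":-0.03,"hand":0},{"dx":-0.42,"dy":-0.24,"dz":-0.03,"hand":0},{"dx":-0.42,"dy":-0.24,"dz":-0.03,"hand":0},{"dx":-0.42,"dy":-0.24,"dz":-0.03,"hand":0},{"dx":-0.42,"dy":-0.24,"dz":-0.03,"hand":0},{"dx":-0.42,"dy":-0.24,"dz":-0.03,"hand":0},{"dx":-0.42,"dy":-0.24,"dz":-0.03,"hand":0},{"dx":-0.42,"dy":-0.24,"dz":-0.03,"hand":0},{"dx":-0.42,"dy":-0.24,"dz":-0.03,"hand":0}]'
python3 - <<'E'
from h import *
P=ctrl.camera_params("wrist");im=ctrl.snapshot("wrist");cv2.imwrite("pics/w1.png",im[...,::-1])
for q,z in Z.items():
    for r in ctrl.landmark_of("wrist",q)[:3]:
        print(q,round(r["score"],2),np.round(r["position"],1),at_z("wrist",r["position"],z,P).round(4))
s=ctrl.read_state();print(s["time_s"],s["tool_pos"],s["qpos"],s["gripper_width"],np.array(P["R"]).round(3),(-np.array(P["R"]).T@P["t"]).round(3))
E
```

```text
plug_grip 0.89 [182.2 333.2] [0.4274 0.4053 0.0625]
plug_foot 0.65 [193.6 313.5] [0.44   0.4038 0.    ]
1.6 [0.26674151 0.59277371 0.23130781] [-68.23918865  26.78532203  -0.6651996   91.826248     0.34263259
  61.38633435  -3.22455208] 0.08567231157471777 [[ 0.409  0.913  0.002]
 [ 0.881 -0.395  0.26 ]
 [ 0.238 -0.105 -0.966]] [0.208 0.619 0.374]invalid input at $[0]: expected keys hand, dx, dy, dz, roll
```

View pics/w1.png

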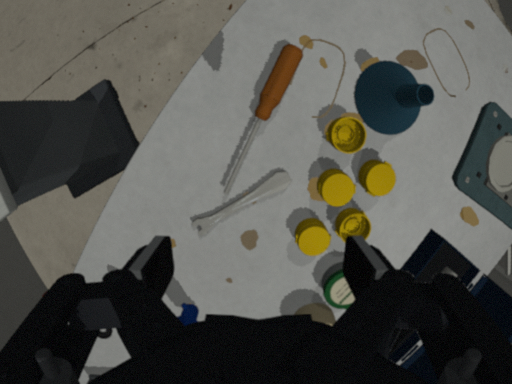

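The move was refused because every row needs all five keys. The wrist picture only shows the start area. I'll resend it.

```bash
python3 -m handwheel '[{"dx":-0.42,"dy":-0.24,"dz":-0.03,"roll":0,"hand":0},{"dx":-0.42,"dy":-0.24,"dz":-0.03,"roll":0,"hand":0},{"dx":-0.42,"dy":-0.24,"dz":-0.03,"roll":0,"hand":0},{"dx":-0.42,"dy":-0.24,"dz":-0.03,"roll":0,"hand":0},{"dx":-0.42,"dy":-0.24,"dz":-0.03,"roll":0,"hand":0},{"dx":-0.42,"dy":-0.24,"dz":-0.03,"roll":0,"hand":0},{"dx":-0.42,"dy":-0.24,"dz":-0.03,"roll":0,"hand":0},{"dx":-0.42,"dy":-0.24,"dz":-0.03,"roll":0,"hand":0},{"dx":-0.42,"dy":-0.24,"dz":-0.03,"roll":0,"hand":0},{"dx":-0.42,"dy":-0.24,"dz":-0.03,"roll":0,"hand":0}]'
python3 - <<'E'
from h import *
P=ctrl.camera_params("wrist");im=ctrl.snapshot("wrist");cv2.imwrite("pics/w2.png",im[...,::-1])
for q,z in Z.items():
    for r in ctrl.landmark_of("wrist",q)[:3]:
        print(q,round(r["score"],2),np.round(r["position"],1),at_z("wrist",r["position"],z,P).round(4))
s=ctrl.read_state();print(s["time_s"],s["tool_pos"],s["qpos"],s["gripper_width"])
E
```

```text
time_s: 2.85
tool_pos: [0.5508, 0.2022, 0.2612]
orientation: [[-0.912, 0.41, -0.001], [0.41, 0.912, 0.001], [0.001, 0.0, -1.0]]
force: [-1.2, 0.3, -0.9]
gripper_width: 0.0002
gripper_force: 0.0
plug_grip 0.84 [352.9  88.5] [0.5064 0.3449 0.0625]
plug_grip 0.55 [369.9  18.8] [0.4335 0.4034 0.0625]
plug_foot 0.63 [353.2  27.8] [0.4281 0.4042 0.    ]
plug_foot 0.59 [335.9  92.2] [ 0.5051  0.3408 -0.    ]
socket_mouth 0.93 [294.3 199.9] [0.6031 0.2282 0.06  ]
tester 0.87 [247.6 194.7] [0.5882 0.1706 0.    ]
key_round_top 0.57 [184.3 217.1] [0.5679 0.0943 0.06  ]
key_square_top 0.69 [212.6 209.3] [0.5732 0.1322 0.06  ]
key_bar_top 0.67 [247.5 204.3] [0.5849 0.1741 0.06  ]
3.25 [0.55097953 0.20212836 0.26130249] [-31.11996432  18.88604176   9.6883555   99.75658931  -3.55300755
  61.65257032  45.5779948 ] 4.5829158479589374e-05
```

View pics/w2.png

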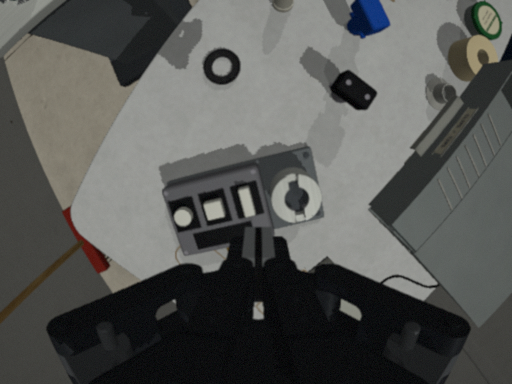

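The wrist picture shows the round key at (184,217), square at (214,209), bar at (246,202), socket at (296,197) and the black plug at (354,90). Now I refine these by segmentation.

```bash
python3 - <<'E'
from h import *
im=cv2.imread("pics/w2.png");P=ctrl.camera_params("wrist")
g=cv2.cvtColor(im,cv2.COLOR_BGR2GRAY)
def blob(mask,pt,z,name):
    n,L,st,c=cv2.connectedComponentsWithStats(mask.astype(np.uint8))
    d=[np.hypot(*(c[i]-pt)) if 40<st[i,4]<3000 else 1e9 for i in range(1,n)];i=1+int(np.argmin(d))
    cs,_=cv2.findContours((L==i).astype(np.uint8),cv2.RETR_EXTERNAL,cv2.CHAIN_APPROX_NONE)
    W=np.array([at_z("wrist",p[0],z,P)[:2] for p in cs[0]],np.float32)
    r=cv2.minAreaRect(W*1000)
    pix=np.argwhere(L==i)[:,::-1];m=np.mean([at_z("wrist",p,z,P)[:2] for p in pix],0)
    print(name,st[i,4],"mean",m.round(4),"rect",np.round(r[0],1),np.round(r[1],1),round(r[2],1));return m
print([int(g[y,x]) for x,y in((184,217),(214,209),(246,202),(310,197),(200,215),(354,90))])
for th in(130,160):
  for n,p in(("round",(184,217)),("square",(214,209)),("bar",(246,202)),("sock",(296,197))):
    blob(g>th,np.array(p),.06,n+str(th))
for th in(40,60):blob(g<th,np.array((354,90)),.08,"plug%d"%th)
c=np.zeros((0,0,3));a=cv2.resize(im[130:270,150:350],(800,560),interpolation=cv2.INTER_CUBIC)
cv2.imwrite("pics/c2.png",a)
cv2.imwrite("pics/c3.png",cv2.resize(im[50:130,300:400],(800,600)[:2],interpolation=cv2.INTER_CUBIC))
E
```

```text
[174, 174, 175, 172, 86, 22]
round130 212 mean [0.5675 0.0913] rect [567.7  91.1] [21.3 20.1] 66.5
square130 279 mean [0.5749 0.1327] rect [575.  132.7] [21.6 20.8] 80.3
bar130 282 mean [0.5823 0.174 ] rect [582.5 173.9] [12.3 35.1] 79.7
sock130 282 mean [0.5823 0.174 ] rect [582.5 173.9] [12.3 35.1] 79.7
round160 178 mean [0.5673 0.0913] rect [567.   91.3] [18.4 19.2] 61.7
square160 233 mean [0.5752 0.1325] rect [575.2 132.4] [19.4 19.4] 79.3
bar160 229 mean [0.5824 0.174 ] rect [582.5 173.9] [10.5 33.3] 79.7
sock160 458 mean [0.5987 0.2151] rect [596.8 216.2] [25.4 58.3] 69.1
plug40 979 mean [0.5074 0.3373] rect [508.7 337.1] [47.7 34.4] 33.2
plug60 1096 mean [0.5075 0.3367] rect [509.1 335.8] [49.2 37.8] 32.5
```

View pics/c2.png

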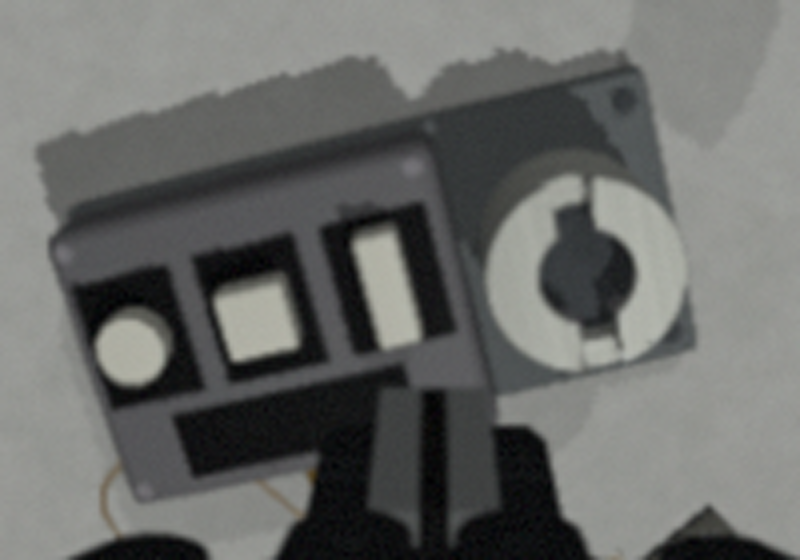

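The crop shows round, square and bar caps at (131,345), (257,318) and (388,288), and the socket at (588,272) with its slots along tester x. The caps are 42 mm apart as they should be, and the yaw is about -10°. Pressing round now.

```bash
python3 -m handwheel '[{"dx":-0.0605,"dy":-0.0943,"dz":0.181,"roll":0,"hand":0},{"dx":-0.0605,"dy":-0.0943,"dz":0.181,"roll":0,"hand":0},{"dx":-0.0605,"dy":-0.0943,"dz":0.181,"roll":0,"hand":0},{"dx":-0.0605,"dy":-0.0943,"dz":0.181,"roll":0,"hand":0},{"dx":-0.0605,"dy":-0.0943,"dz":0.181,"roll":0,"hand":0},{"dx":-0.0605,"dy":-0.0943,"dz":0.195,"roll":0,"hand":0},{"dx":-0.0605,"dy":-0.0943,"dz":0.202,"roll":0,"hand":0},{"dx":-0.0605,"dy":-0.0943,"dz":0.207,"roll":0,"hand":0},{"dx":-0.0605,"dy":-0.0943,"dz":0.207,"roll":0,"hand":0},{"dx":-0.0605,"dy":-0.0943,"dz":0.207,"roll":0,"hand":0}]'
```

```text
time_s: 4.5
tool_pos: [0.568, 0.0921, 0.0551]
orientation: [[-0.912, 0.409, 0.001], [0.409, 0.912, 0.001], [-0.0, 0.002, -1.0]]
force: [-2.5, 2.5, 5.9]
gripper_width: -0.0004
gripper_force: 2.9
```

```bash
python3 -m handwheel '[{"dx":0,"dy":0,"dz":0.002,"roll":0,"hand":0},{"dx":0,"dy":0,"dz":0.002,"roll":0,"hand":0}]'
```

```text
time_s: 4.75
tool_pos: [0.5681, 0.0922, 0.0548]
orientation: [[-0.912, 0.409, 0.001], [0.409, 0.912, 0.002], [0.0, 0.002, -1.0]]
force: [-7.8, 1.5, 19.8]
gripper_width: -0.0
gripper_force: 10.0
```

```bash
python3 -m handwheel '[{"dx":0,"dy":0,"dz":-0.025,"roll":0,"hand":0},{"dx":0,"dy":0,"dz":-0.025,"roll":0,"hand":0},{"dx":0.0102,"dy":0.0408,"dz":-0.025,"roll":0,"hand":0},{"dx":0.0102,"dy":0.0408,"dz":-0.025,"roll":0,"hand":0},{"dx":0.0102,"dy":0.0408,"dz":-0.025,"roll":0,"hand":0},{"dx":0.0102,"dy":0.0408,"dz":-0.012,"roll":0,"hand":0},{"dx":0.0102,"dy":0.0408,"dz":-0.004,"roll":0,"hand":0},{"dx":0.0102,"dy":0.0408,"dz":0,"roll":0,"hand":0},{"dx":0.0102,"dy":0.0408,"dz":0,"roll":0,"hand":0},{"dx":0.0102,"dy":0.0408,"dz":0,"roll":0,"hand":0}]'
python3 -m handwheel '[{"dx":0,"dy":0,"dz":-0.025,"roll":0,"hand":0},{"dx":0,"dy":0,"dz":-0.025,"roll":0,"hand":0},{"dx":0.0102,"dy":0.0408,"dz":-0.025,"roll":0,"hand":0},{"dx":0.0102,"dy":0.0408,"dz":-0.025,"roll":0,"hand":0},{"dx":0.0102,"dy":0.0408,"dz":-0.025,"roll":0,"hand":0},{"dx":0.0102,"dy":0.0408,"dz":-0.012,"roll":0,"hand":0},{"dx":0.0102,"dy":0.0408,"dz":-0.004,"roll":0,"hand":0},{"dx":0.0102,"dy":0.0408,"dz":0,"roll":0,"hand":0},{"dx":0.0102,"dy":0.0408,"dz":0,"roll":0,"hand":0},{"dx":0.0102,"dy":0.0408,"dz":0,"roll":0,"hand":0}]'
```

```text
time_s: 6.0
tool_pos: [0.5749, 0.1309, 0.0547]
orientation: [[-0.911, 0.412, -0.001], [0.412, 0.911, -0.0], [0.001, -0.001, -1.0]]
force: [-9.7, -1.9, 26.7]
gripper_width: -0.0001
gripper_force: 12.8
time_s: 7.25
tool_pos: [0.5824, 0.1722, 0.0547]
orientation: [[-0.911, 0.412, -0.001], [0.412, 0.911, -0.0], [0.001, -0.001, -1.0]]
force: [-8.0, -3.8, 24.3]
gripper_width: 0.0002
gripper_force: 12.2
```

All three keys bottomed at over 20 N. Rising for closer looks at the socket and the plug.

```bash
python3 -m handwheel '[{"dx":0,"dy":0,"dz":-0.03,"roll":0,"hand":0},{"dx":-0.024,"dy":0.058,"dz":-0.09,"roll":-0.12,"hand":1},{"dx":-0.024,"dy":0.058,"dz":-0.15,"roll":-0.24,"hand":1},{"dx":-0.024,"dy":0.058,"dz":-0.15,"roll":-0.244,"hand":1},{"dx":-0.024,"dy":0.058,"dz":-0.15,"roll":-0.244,"hand":1},{"dx":-0.024,"dy":0.058,"dz":-0.15,"roll":-0.244,"hand":1},{"dx":-0.024,"dy":0.058,"dz":-0.15,"roll":-0.244,"hand":1}]'
python3 - <<'E'
from h import *
P=ctrl.camera_params("wrist");im=ctrl.snapshot("wrist");cv2.imwrite("pics/w3.png",im[...,::-1])
import json;json.dump({k:np.array(v).tolist() for k,v in P.items()},open("P3.json","w"))
for q in("socket_mouth","plug_grip","plug_foot","key_bar_top","key_square_top","key_round_top"):
    for r in ctrl.landmark_of("wrist",q)[:2]:
        print(q,round(r["score"],2),np.round(r["position"],1),at_z("wrist",r["position"],Z[q],P).round(4))
print(ctrl.read_state()["time_s"])
E
```

```text
time_s: 8.12
tool_pos: [0.6271, 0.2158, 0.2001]
orientation: [[-0.984, 0.179, -0.003], [0.179, 0.984, -0.002], [0.003, -0.002, -1.0]]
force: [0.3, -0.7, 0.1]
gripper_width: 0.0855
gripper_force: 0.0
plug_grip 0.66 [365.5  45.1] [0.5098 0.3436 0.0625]
plug_foot 0.76 [346.8  52.4] [0.505  0.3437 0.    ]
key_bar_top 0.83 [206.  143.4] [0.5812 0.1734 0.06  ]
key_square_top 0.66 [166.  141.6] [0.5712 0.1341 0.06  ]
key_round_top 0.96 [128.  145.1] [0.5656 0.0926 0.06  ]
8.475
```

View pics/w3.png

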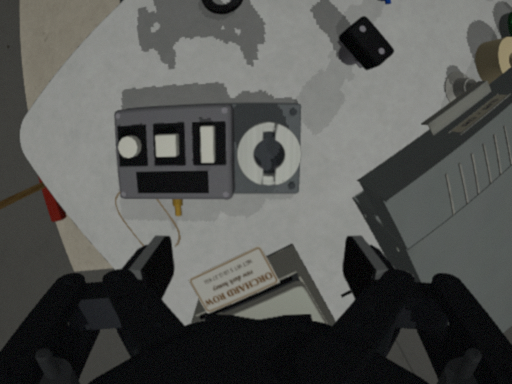

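The picture shows the socket rim at (268,152) with its slots vertical, the keys back up at (130,146), (167,145) and (207,144), and the plug at (366,42). I'll fit the rim circle (R 31 mm) and check the plug's yaw from its top.

```bash
python3 - <<'E'
from h import *
import json
from scipy.optimize import least_squares
im=cv2.imread("pics/w3.png");P=json.load(open("P3.json"));g=cv2.cvtColor(im,cv2.COLOR_BGR2GRAY)
def fit(mask,seed,lim):
    m=np.zeros_like(g);cv2.circle(m,seed,lim,1,-1);m=(mask&(m>0)).astype(np.uint8)
    n,L,st,c=cv2.connectedComponentsWithStats(m)
    k=[i for i in range(1,n) if st[i,4]>60];m=np.isin(L,k).astype(np.uint8)
    q=np.argwhere(m)[:,::-1].astype(np.int32)
    h=cv2.convexHull(q)[:,0]
    W=np.array([at_z("wrist",p,.06,P)[:2] for p in h])*1000
    f=least_squares(lambda v:np.hypot(*(W-v[:2]).T)-v[2],[*W.mean(0),31],loss="soft_l1")
    return f.x.round(2),np.abs(f.fun).max().round(2),len(h)
for th in(140,155,165):print(th,fit(g>th,(268,152),38))
# dark hole+slots
m=np.zeros_like(g);cv2.circle(m,(268,152),31,1,-1);d=((g<120)&(m>0)).astype(np.uint8)
n,L,st,c=cv2.connectedComponentsWithStats(d);print(st[1:].tolist(),[at_z("wrist",x,.06,P)[:2].round(4) for x in c[1:]])
for n_,p in(("round",(130,146)),("square",(167,145)),("bar",(207,144))):
    n,L,st,c=cv2.connectedComponentsWithStats((g>140).astype(np.uint8));i=L[p[1],p[0]];print(n_,st[i,4],at_z("wrist",c[i],.06,P)[:2].round(4))
# slot edges / plug crops stacked
a=cv2.resize(im[115:190,230:305],(400,400),interpolation=cv2.INTER_CUBIC);b=cv2.resize(im[5:80,330:405],(400,400),interpolation=cv2.INTER_CUBIC)
cv2.imwrite("pics/c4.png",np.hstack([a,b]))
E
```

```text
140 (array([602.66, 231.07,  29.85]), np.float64(1.08), 34)
155 (array([603.29, 233.53,  27.47]), np.float64(7.14), 10)Traceback (most recent call last):
  File "<stdin>", line 14, in <module>
  File "<stdin>", line 10, in fit
TypeError: 'NoneType' object is not subscriptable
```

```bash
python3 - <<'E'
from h import *
import json
from scipy.optimize import least_squares
im=cv2.imread("pics/w3.png");P=json.load(open("P3.json"));g=cv2.cvtColor(im,cv2.COLOR_BGR2GRAY)
for th in(125,135,145):
    m=np.zeros_like(g);cv2.circle(m,(268,152),38,1,-1);m=((g>th)&(m>0)).astype(np.uint8)
    n,L,st,c=cv2.connectedComponentsWithStats(m);m=np.isin(L,[i for i in range(1,n) if st[i,4]>60])
    W=np.array([at_z("wrist",p,.06,P)[:2] for p in cv2.convexHull(np.argwhere(m)[:,::-1].astype(np.int32))[:,0]])*1000
    f=least_squares(lambda v:np.hypot(*(W-v[:2]).T)-v[2],[*W.mean(0),31],loss="soft_l1");print(th,f.x.round(2),np.abs(f.fun).max().round(2))
m=np.zeros_like(g);cv2.circle(m,(268,152),31,1,-1);d=((g<120)&(m>0)).astype(np.uint8)
n,L,st,c=cv2.connectedComponentsWithStats(d);print(st[1:].tolist(),[at_z("wrist",x,.06,P)[:2].round(4) for x in c[1:]])
for n_,p in(("round",(130,146)),("square",(167,145)),("bar",(207,144))):
    n,L,st,c=cv2.connectedComponentsWithStats((g>140).astype(np.uint8));i=L[p[1],p[0]];print(n_,st[i,4],at_z("wrist",c[i],.06,P)[:2].round(4))
a=cv2.resize(im[115:190,230:305],(400,400),interpolation=cv2.INTER_CUBIC);b=cv2.resize(im[5:80,330:405],(400,400),interpolation=cv2.INTER_CUBIC)
cv2.imwrite("pics/c4.png",np.hstack([a,b]))
E
```

```text
125 [603.03 234.04  32.19] 3.25
135 [602.83 234.17  32.11] 3.41
145 [602.73 231.16  29.64] 0.46
[[239, 121, 46, 61, 1094], [286, 127, 2, 2, 2], [238, 145, 1, 3, 3], [237, 152, 1, 1, 1]] [array([0.5999, 0.2309]), array([0.5802, 0.2519]), array([0.5896, 0.2033]), array([0.5951, 0.2013])]
round 289 [0.5673 0.0914]
square 394 [0.5748 0.1327]
bar 413 [0.5818 0.1739]
```

View pics/c4.png

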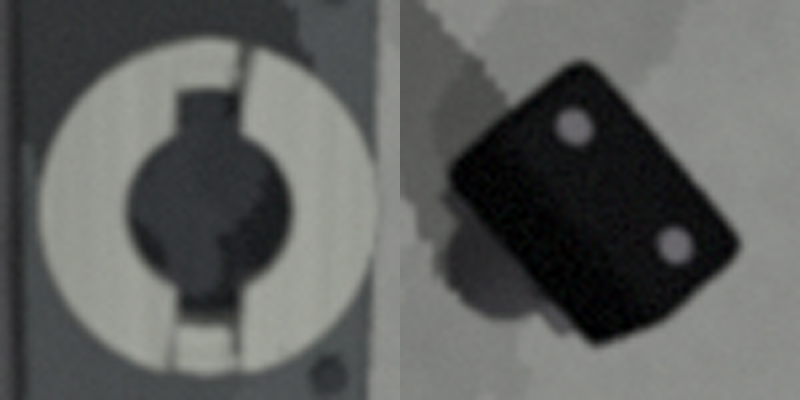

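The left crop shows the rim, centred at crop (209,207), with its slots upright. The right crop shows the plug top with two screws at (574,128) and (675,246), which give the bar axis and centre.

```bash
python3 - <<'E'
from h import *
import json
P=json.load(open("P3.json"))
print("sock",at_z("wrist",(268.8,153.4),.06,P).round(4), "slots",[at_z("wrist",(x*.1875+229.6,y*.1875+114.6),.06,P)[:2].round(4) for x,y in((209,90),(209,322))])
a,b=[at_z("wrist",p,.08,P)[:2] for p in((362.2,28.6),(381.2,50.7))]
print(a,b,(a+b)/2,np.linalg.norm(b-a),np.degrees(np.arctan2(*(b-a)[::-1])))
im=cv2.imread("pics/w2.png");g=cv2.cvtColor(im,cv2.COLOR_BGR2GRAY)[55:125,315:395]
cv2.imwrite("pics/c5.png",np.hstack([cv2.resize(im[60:120,320:390],(420,360),interpolation=cv2.INTER_CUBIC)]))
s=ctrl.read_state();print(s["tool_pos"],s["qpos"])
E
```

```text
sock [0.6019 0.2311 0.06  ] slots [array([0.5811, 0.2347]), array([0.6227, 0.2274])]
[0.49685704 0.3364759 ] [0.51943318 0.35126861] [0.50814511 0.34387225] 0.026990852709060514 33.234289678861614
[0.62826939 0.2165075  0.20212893] [-27.03229297  29.69383382   7.20863972  91.54771625  -4.15328951
  59.03044829  61.12982576]
```

```bash
python3 -m handwheel '[{"dx":0.119,"dy":0.125,"dz":0,"roll":-0.19,"hand":0.65},{"dx":0.119,"dy":0.125,"dz":0,"roll":-0.37,"hand":0.65},{"dx":0.119,"dy":0.125,"dz":0,"roll":-0.55,"hand":0.65},{"dx":0.119,"dy":0.125,"dz":0,"roll":-0.72,"hand":0.65},{"dx":0.119,"dy":0.125,"dz":0,"roll":-0.759,"hand":0.65},{"dx":0.119,"dy":0.125,"dz":0,"roll":-0.759,"hand":0.65},{"dx":0.119,"dy":0.125,"dz":0,"roll":-0.759,"hand":0.65}]'
python3 - <<'E'
from h import *
import json
P=ctrl.camera_params("wrist");im=ctrl.snapshot("wrist");cv2.imwrite("pics/w4.png",im[...,::-1])
json.dump({k:np.array(v).tolist() for k,v in P.items()},open("P4.json","w"))
for q in("plug_grip","plug_foot"):
    for r in ctrl.landmark_of("wrist",q)[:2]:
        print(q,round(r["score"],2),np.round(r["position"],1),at_z("wrist",r["position"],Z[q],P).round(4))
s=ctrl.read_state();print(s["time_s"],s["qpos"],s["tool_pos"],np.array(s["orientation"])[:,1])
p=proj("wrist",np.array([.508,.344,.08]),P).astype(int);print(p)
x0=p[0]-50;y0=max(p[1]-37,0);print(x0,y0)
cv2.imwrite("pics/c6.png",cv2.resize(im[y0:y0+75,x0:x0+100,::-1],(800,600),interpolation=cv2.INTER_CUBIC))
E
```

```text
time_s: 9.35
tool_pos: [0.5341, 0.3598, 0.2023]
orientation: [[-0.838, -0.545, 0.0], [-0.545, 0.838, -0.0], [-0.0, -0.0, -1.0]]
force: [-0.2, 0.7, -0.7]
gripper_width: 0.0556
gripper_force: 0.0
plug_grip 0.71 [107.5 124.8] [0.5683 0.1962 0.0625]
plug_grip 0.67 [358.3 122.6] [0.4309 0.4091 0.0625]
plug_foot 0.83 [341.  118.2] [0.4286 0.4072 0.    ]
plug_foot 0.66 [118.6 171.7] [0.6323 0.2108 0.    ]
9.5 [-33.80393748  27.99681488  -4.37606679  94.05228046   2.42741645
  58.04289522  84.19791786] [0.53370231 0.36032864 0.20228329] [-5.46873637e-01  8.37215153e-01 -1.15848272e-04]
[259 152]
209 115
```

View pics/c6.png

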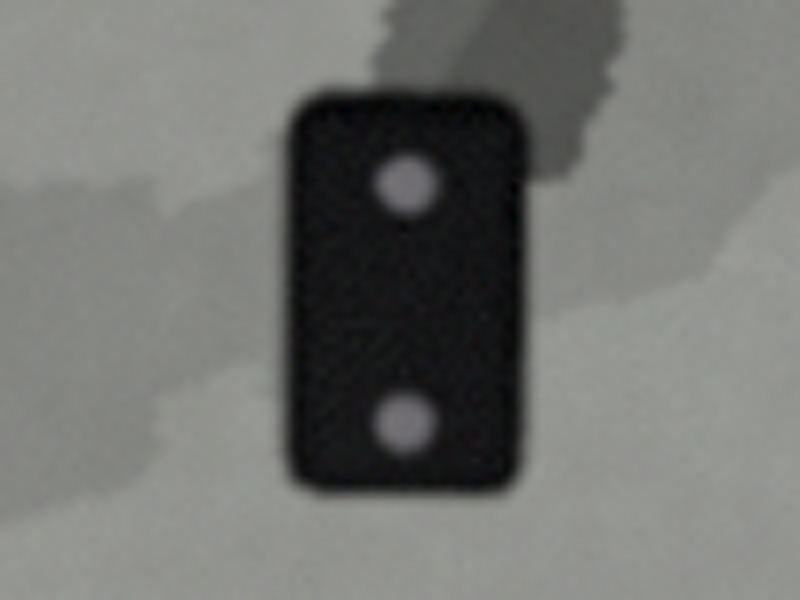

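The plug is aligned with the gripper; its screws are at crop (406,185) and (405,422).

```bash
python3 - <<'E'
from h import *
import json
P=json.load(open("P4.json"));s=ctrl.read_state();R=np.array(s["orientation"])
a,b=[at_z("wrist",(209+(x+.5)/8-.5,115+(y+.5)/8-.5),.08,P) for x,y in((406,185),(405,422))]
c=(a+b)/2;print(c,np.linalg.norm(a-b),np.degrees(np.arctan2(*(b-a)[1::-1])))
print("tool delta",R.T@(c-s["tool_pos"]),s["tool_pos"])
E
```

```text
[0.50840505 0.34363372 0.08      ] 0.02691931058222161 32.941034587016645
tool delta [ 0.03031122 -0.00012867  0.12228282] [0.53370231 0.36032864 0.20228329]
```

```bash
python3 -m handwheel '[{"dx":0.0303,"dy":0,"dz":0.05,"roll":0.004,"hand":0.65},{"dx":0.0303,"dy":0,"dz":0.1,"roll":0.004,"hand":0.65},{"dx":0.0303,"dy":0,"dz":0.14,"roll":0.004,"hand":0.65},{"dx":0.0303,"dy":0,"dz":0.158,"roll":0.004,"hand":0.65},{"dx":0.0303,"dy":0,"dz":0.158,"roll":0.004,"hand":0.65},{"dx":0.0303,"dy":0,"dz":0.158,"roll":0.004,"hand":0.2},{"dx":0.0303,"dy":0,"dz":0.158,"roll":0.004,"hand":0.2},{"dx":0.0303,"dy":0,"dz":0.158,"roll":0.004,"hand":0.2},{"dx":0.0303,"dy":0,"dz":0.158,"roll":0.004,"hand":0.2},{"dx":0.0303,"dy":0,"dz":0.158,"roll":0.004,"hand":0.2}]' 80
```

```text
time_s: 10.75
tool_pos: [0.5095, 0.3451, 0.0464]
orientation: [[-0.839, -0.545, 0.003], [-0.545, 0.839, 0.002], [-0.004, 0.0, -1.0]]
force: [0.0, -0.4, 7.2]
gripper_width: 0.027
gripper_force: 79.2
```

Gripped (27 mm, 79 N). Lift, turn, and carry it above the socket, then check.

```bash
python3 -m handwheel '[{"dx":0,"dy":0,"dz":-0.04,"roll":0,"hand":0.2},{"dx":0,"dy":0,"dz":-0.08,"roll":0,"hand":0.2},{"dx":-0.004,"dy":-0.035,"dz":-0.08,"roll":0.18,"hand":0.2},{"dx":-0.009,"dy":-0.075,"dz":-0.08,"roll":0.36,"hand":0.2},{"dx":-0.013,"dy":-0.115,"dz":-0.08,"roll":0.54,"hand":0.2},{"dx":-0.0173,"dy":-0.1456,"dz":-0.08,"roll":0.7,"hand":0.2},{"dx":-0.0173,"dy":-0.1456,"dz":-0.08,"roll":0.752,"hand":0.2},{"dx":-0.0173,"dy":-0.1456,"dz":-0.08,"roll":0.752,"hand":0.2},{"dx":-0.0173,"dy":-0.1456,"dz":-0.08,"roll":0.752,"hand":0.2},{"dx":-0.0173,"dy":-0.1456,"dz":-0.08,"roll":0.752,"hand":0.2}]'
python3 - <<'E'
from h import *
s=ctrl.read_state();print(s["time_s"],s["tool_pos"],s["force"])
ims=[]
for c in("scene","top","wrist"):
    P=ctrl.camera_params(c);im=ctrl.snapshot(c);cv2.imwrite(f"pics/{c}5.png",im[...,::-1]);ims.append((P,im))
    for q in("plug_grip","plug_foot","socket_mouth"):
        for r in ctrl.landmark_of(c,q)[:2]:
            z={"plug_grip":.1425,"plug_foot":.08,"socket_mouth":.06}[q]
            print(c,q,round(r["score"],2),np.round(r["position"],1),at_z(c,r["position"],z,P).round(4))
c=[]
for n,(P,im) in zip(("scene","top","wrist"),ims):
    p=proj(n,np.array([.602,.231,.09]),P).astype(int);print(n,p)
    y0=max(p[1]-33,0);x0=p[0]-33
    if n=="wrist":y0=max(0,p[1]-90);x0=p[0]-60;k=im[y0:y0+120,x0:x0+120]
    else:k=im[y0:y0+66,x0:x0+66]
    print(x0,y0);c.append(cv2.resize(k,(266,266),interpolation=cv2.INTER_CUBIC))
cv2.imwrite("pics/c7.png",np.hstack(c)[...,::-1])
E
```

```text
time_s: 12.0
tool_pos: [0.6016, 0.232, 0.1244]
orientation: [[-0.985, 0.173, -0.0], [0.173, 0.985, 0.0], [0.0, 0.0, -1.0]]
force: [1.0, 0.1, -1.5]
gripper_width: 0.0268
gripper_force: 78.8
12.0 [0.60158183 0.23204366 0.12438457] [ 1.00998429  0.07043479 -1.51115135]
scene plug_grip 0.91 [312.4 169. ] [0.5928 0.2263 0.1425]
scene plug_grip 0.63 [219.6 163.7] [0.4087 0.3332 0.1425]
scene plug_foot 0.69 [218.5 179.7] [0.407  0.3442 0.08  ]
scene plug_foot 0.62 [308.7 183.8] [0.5995 0.237  0.08  ]
scene socket_mouth 0.94 [311.5 191.1] [0.605  0.2278 0.06  ]
scene socket_mouth 0.38 [315.6 224.9] [0.5567 0.1361 0.06  ]
top plug_grip 0.65 [198.9 212.2] [0.4119 0.3958 0.1425]
top plug_grip 0.64 [273.1 128.3] [0.5951 0.2377 0.1425]
top plug_foot 0.89 [201.1 213.6] [0.4196 0.4009 0.08  ]
top plug_foot 0.82 [271.6 138.8] [0.5949 0.2389 0.08  ]
top socket_mouth 0.93 [272.7 141.6] [0.5955 0.2356 0.06  ]
wrist plug_grip 0.72 [258.6 257.1] [0.6026 0.2319 0.1425]
wrist plug_grip 0.25 [254.2 205.3] [0.577  0.2344 0.1425]
wrist plug_foot 0.71 [257.9 209.9] [0.5999 0.2321 0.08  ]
wrist socket_mouth 0.63 [254.7 209.1] [0.6054 0.2288 0.06  ]
scene [311 182]
278 149
top [275 134]
242 101
wrist [256 218]
196 128
```

View pics/c7.png

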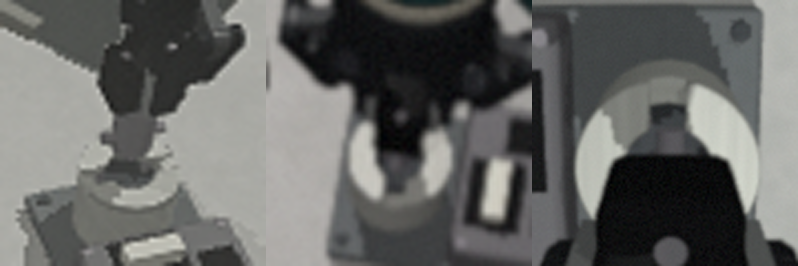

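Plug, lugs and slots line up in all three crops: in the wrist crop the stem is at x≈667 and the ring centre at 668. Lowering until the foot is in the hole.

```bash
python3 -m handwheel '[{"dx":0,"dy":0,"dz":0.01,"roll":0,"hand":0.2},{"dx":0,"dy":0,"dz":0.016,"roll":0,"hand":0.2},{"dx":0,"dy":0,"dz":0.021,"roll":0,"hand":0.2},{"dx":0,"dy":0,"dz":0.025,"roll":0,"hand":0.2},{"dx":0,"dy":0,"dz":0.028,"roll":0,"hand":0.2},{"dx":0,"dy":0,"dz":0.028,"roll":0,"hand":0.2}]'
```

```text
time_s: 13.35
tool_pos: [0.6021, 0.2312, 0.0961]
orientation: [[-0.985, 0.175, 0.0], [0.175, 0.985, -0.0], [-0.0, -0.0, -1.0]]
force: [0.0, -1.1, -1.8]
gripper_width: 0.0267
gripper_force: 78.9
```

```bash
python3 -m handwheel '[{"dx":0,"dy":0,"dz":0.003,"roll":0,"hand":0.2},{"dx":0,"dy":0,"dz":0.006,"roll":0,"hand":0.2},{"dx":0,"dy":0,"dz":0.009,"roll":0,"hand":0.2},{"dx":0,"dy":0,"dz":0.009,"roll":0,"hand":0.2}]'
python3 -m handwheel '[{"dx":0,"dy":0,"dz":0.002,"roll":0,"hand":0.2},{"dx":0,"dy":0,"dz":0.004,"roll":0,"hand":0.2},{"dx":0,"dy":0,"dz":0.006,"roll":0,"hand":0.2},{"dx":0,"dy":0,"dz":0.006,"roll":0,"hand":0.2}]'
```

```text
time_s: 13.85
tool_pos: [0.6023, 0.2314, 0.0877]
orientation: [[-0.985, 0.175, 0.001], [0.175, 0.985, 0.0], [-0.001, 0.0, -1.0]]
force: [0.8, -0.4, 3.9]
gripper_width: 0.0269
gripper_force: 79.5
time_s: 14.35
tool_pos: [0.6024, 0.2315, 0.0819]
orientation: [[-0.985, 0.175, 0.001], [0.175, 0.985, 0.0], [-0.001, 0.0, -1.0]]
force: [-0.2, -1.9, 6.8]
gripper_width: 0.027
gripper_force: 80.0
```

```bash
python3 -m handwheel '[{"dx":0,"dy":0,"dz":0.0015,"roll":0,"hand":0.2},{"dx":0,"dy":0,"dz":0.0025,"roll":0,"hand":0.2},{"dx":0,"dy":0,"dz":0.0025,"roll":0,"hand":0.2},{"dx":0,"dy":0,"dz":0.0025,"roll":0,"hand":0.2}]' 100
```

```text
time_s: 14.85
tool_pos: [0.6025, 0.2314, 0.0803]
orientation: [[-0.985, 0.175, 0.001], [0.175, 0.985, 0.0], [-0.001, 0.001, -1.0]]
force: [-1.1, -2.1, 11.2]
gripper_width: 0.0267
gripper_force: 98.8
```

Near the bottom. Now I twist clockwise, most of the way first.

```bash
python3 -m handwheel '[{"dx":0,"dy":0,"dz":0,"roll":0.12,"hand":0.2},{"dx":0,"dy":0,"dz":0,"roll":0.25,"hand":0.2},{"dx":0,"dy":0,"dz":0,"roll":0.38,"hand":0.2},{"dx":0,"dy":0,"dz":0,"roll":0.5,"hand":0.2},{"dx":0,"dy":0,"dz":0,"roll":0.5,"hand":0.2}]'
python3 -c "
from plant import ctrl;s=ctrl.read_state();print(s['wrist_torque'],s['qpos'],s['force'])"
```

```text
time_s: 15.48
tool_pos: [0.6028, 0.231, 0.0803]
orientation: [[-0.78, 0.626, 0.002], [0.626, 0.78, -0.0], [-0.002, 0.001, -1.0]]
force: [-1.7, -3.1, 11.7]
gripper_width: 0.0269
gripper_force: 98.7
[-0.82137318  0.32546843  0.11237923] [-34.04902916  36.68940636  13.94760395  99.12753975 -11.56516476
  45.50489248  36.58390249] [-1.68988012 -3.08491488 11.70751145]
```

```bash
python3 -m handwheel '[{"dx":0,"dy":0,"dz":0,"roll":0.13,"hand":0.2},{"dx":0,"dy":0,"dz":0,"roll":0.26,"hand":0.2},{"dx":0,"dy":0,"dz":0,"roll":0.39,"hand":0.2},{"dx":0,"dy":0,"dz":0,"roll":0.52,"hand":0.2},{"dx":0,"dy":0,"dz":0,"roll":0.65,"hand":0.2},{"dx":0,"dy":0,"dz":0,"roll":0.78,"hand":0.2},{"dx":0,"dy":0,"dz":0,"roll":0.84,"hand":0.2},{"dx":0,"dy":0,"dz":0,"roll":0.84,"hand":0.2},{"dx":0,"dy":0,"dz":0,"roll":0.84,"hand":0.2}]'
python3 -c "
from plant import ctrl;s=ctrl.read_state();print(s['wrist_torque'],s['qpos'],s['force'])"
```

```text
time_s: 16.6
tool_pos: [0.6018, 0.2302, 0.0803]
orientation: [[-0.055, 0.998, -0.001], [0.998, 0.055, -0.001], [-0.001, -0.001, -1.0]]
force: [-4.1, -5.0, 13.7]
gripper_width: 0.0268
gripper_force: 98.9
[-1.14084063  1.02739338  0.15203075] [-42.56141476  38.29140582  26.05981382  99.8057633  -21.79131904
  47.03476273  -3.16189759] [-4.09083148 -5.00263651 13.7355333 ]
```

```bash
python3 -m handwheel '[{"dx":0,"dy":0,"dz":0,"roll":0.06,"hand":0.2},{"dx":0,"dy":0,"dz":0,"roll":0.10,"hand":0.2},{"dx":0,"dy":0,"dz":0,"roll":0.10,"hand":0.2},{"dx":0,"dy":0,"dz":0,"roll":0.10,"hand":0.2}]'
python3 -c "
from plant import ctrl;s=ctrl.read_state();print(s['wrist_torque'],s['force'])"
```

```text
time_s: 17.1
tool_pos: [0.6017, 0.2301, 0.0802]
orientation: [[0.045, 0.999, -0.001], [0.999, -0.045, -0.001], [-0.001, -0.001, -1.0]]
force: [-4.3, -5.1, 15.4]
gripper_width: 0.0269
gripper_force: 99.0
[-1.18529198  1.17398162  0.12104186] [-4.30489833 -5.10874976 15.42871739]
```

```bash
python3 -m handwheel '[{"dx":0,"dy":0,"dz":0,"roll":0.05,"hand":0.2},{"dx":0,"dy":0,"dz":0,"roll":0.05,"hand":0.2},{"dx":0,"dy":0,"dz":0,"roll":0.05,"hand":0.2}]' 120
python3 -c "
from plant import ctrl;s=ctrl.read_state();print(s['wrist_torque'],s['force'])"
python3 -m handwheel '[{"dx":0,"dy":0,"dz":0,"roll":0.05,"hand":0.2},{"dx":0,"dy":0,"dz":0,"roll":0.05,"hand":0.2},{"dx":0,"dy":0,"dz":0,"roll":0.05,"hand":0.2}]'
python3 - <<'E'
from h import *
s=ctrl.read_state();print(s['wrist_torque'],s['force'],s["qpos"])
c=[]
for n in("scene","top","wrist"):
    P=ctrl.camera_params(n);im=ctrl.snapshot(n);p=proj(n,np.array([.602,.231,.09]),P).astype(int);h=60 if n=="wrist" else 33
    c.append(cv2.resize(im[max(0,p[1]-h):p[1]+h,p[0]-h:p[0]+h],(266,266),interpolation=cv2.INTER_CUBIC))
cv2.imwrite("pics/c8.png",np.hstack(c)[...,::-1])
E
```

```text
time_s: 17.48
tool_pos: [0.6015, 0.2302, 0.0803]
orientation: [[0.095, 0.996, -0.001], [0.996, -0.095, -0.001], [-0.001, -0.001, -1.0]]
force: [-5.4, -4.2, 15.2]
gripper_width: 0.0268
gripper_force: 116.8
[-1.13479981  1.34582572  0.24417218] [-5.35055503 -4.20698764 15.20869393]
time_s: 17.85
tool_pos: [0.6014, 0.2302, 0.0803]
orientation: [[0.143, 0.99, -0.002], [0.99, -0.143, -0.001], [-0.001, -0.002, -1.0]]
force: [-5.9, -4.9, 16.1]
gripper_width: 0.0266
gripper_force: 116.9
[-1.1567997   1.38148795  0.50437144] [-5.8503397  -4.90542942 16.06088678] [-44.538843    38.86319896  28.91460281  99.95491933 -24.2179542
  47.60474433 -12.59486932]
```

View pics/c8.png

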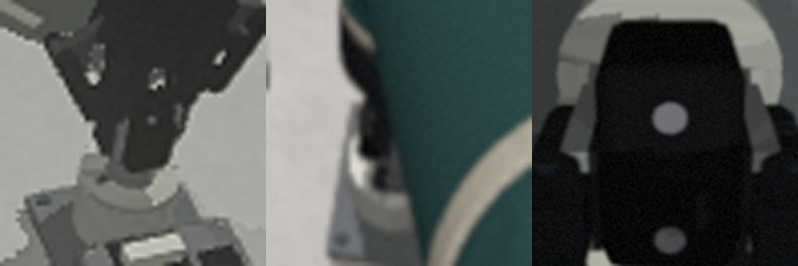

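The plug sits square in the pads (screws vertical at x≈670 in the wrist crop) and is deep in the socket. Torque is rising, so it has met the stop. One more small push to confirm.

```bash
python3 -m handwheel '[{"dx":0,"dy":0,"dz":0,"roll":0.04,"hand":0.2},{"dx":0,"dy":0,"dz":0,"roll":0.04,"hand":0.2},{"dx":0,"dy":0,"dz":0,"roll":0.04,"hand":0.2},{"dx":0,"dy":0,"dz":0,"roll":0.04,"hand":0.2}]'
python3 -c "
from plant import ctrl;s=ctrl.read_state();print(s['wrist_torque'],s['force'])"
```

```text
time_s: 18.5
tool_pos: [0.6013, 0.2303, 0.0803]
orientation: [[0.182, 0.983, -0.002], [0.983, -0.182, -0.001], [-0.002, -0.002, -1.0]]
force: [-5.6, -5.6, 16.1]
gripper_width: 0.0269
gripper_force: 117.0
[-1.21292691  1.40050455  0.76759239] [-5.56581326 -5.61704648 16.09241749]
```

Torque keeps climbing to 0.77 N·m, well above the spring's 0.2 N·m. The plug is against the stop, bottomed and gripped, so I hand in.

```bash
python3 -c "
from plant import ctrl;print(ctrl.job_done())"
```

```text
the job is handed in; nothing more can be done
None
```

I pressed the keys fully down in the order round, square, bar, then seated the bayonet plug, turned it clockwise to the stop, and handed the job in at about 18.5 s with the plug still gripped; no verdict came back.

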